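Unlock and index a seal-carving stand

TASK

The seal-carving stand on the desk is locked: take the wooden mallet and knock the stand's sprung lock pin all the way down with it (touch the pin only with the mallet), then stand the mallet back on the desk, upright on its striking face as it was, and let go of it. Then turn the index knob clockwise, seen from above, counting the clicks, to the third stop and no further, and hold it there: the program finishes while the gripper still holds the knob at that stop, with the pin still down. Leave the other things on the desk where they are.

Things in the scene. Friction and masses are not known exactly. Their poses are not given: they have to be found in the camera images.
- stand: Seal-carving stand, fixed to the desk: grey block 130 (x) by 285 (y) by 30 mm high. Origin on its underside, straight below the knob's axis; z up. Along its own y axis it carries the lock pin at y = -88 mm, the index knob at y = 0 and the turntable with a seal stone clamped on it (top 87 mm above the desk) at y = +108 mm; all three at x = 0. The block runs from y = -125 to +160 mm.
- lock_pin (a joint): Travel of the lock pin, m: 0 = up (locked; a key on the pin sits in a notch of the knob's plate and the knob cannot turn), 0.010 = all the way down (unlocked). It goes straight down against a light spring and a stiff catch that take about 10 N in all, and stays where it is left.
- pin: The lock pin: 14 mm steel shank with a round steel head 20 mm across and 6 mm thick. Its axes are the stand's. Its origin is on the pin's axis, 23 mm below the top of the head.
- pin_top (a point): Centre of the top face of the pin's head: 64 mm above the desk when up, 54 mm when down.
- index_knob (a joint): Angle of the index knob, rad, growing clockwise seen from above. Click stops every 22.5 degrees (0.3927 rad): it starts at stop 0, about 0 rad; stops 1, 2, 3, 4 are at 0.393, 0.785, 1.178, 1.571. Between stops it resists with up to about 0.25 N m (pinch with some 30 N, or it slips); past half way a sprung ball pulls it into the next. The turntable follows.
- knob: The index knob: steel plate (radius 56 mm, top 38 mm above the desk), on it a black disc (radius 24 mm, top 46 mm above the desk) and on that an upright black bar to grip, 46 mm long along the knob's x, 14 mm thick along its y, top 79 mm above the desk. Origin on the turning axis, 32 mm above the desk, z up. Its axes turn with it; at angle 0 they are the stand's.
- knob_grip (a point): Point on the knob's axis inside the bar, 71 mm above the desk: where to pinch it, fingers closing along the bar's thickness (its y).
- mallet: Wooden mallet, 0.2 to 0.4 kg, standing on its striking face. Head: block 40 (x) by 48 (y) by 66 mm high. Origin at the centre of the striking face (underside), z up. Round handle 20 mm thick leaves the head's -y face level, 42 mm above the striking face, and ends 152 mm from the origin. The head can be gripped from above across its 40 mm (x) sides.
- ink_dish: Bystander: black ink dish, 84 mm across, 28 mm high; origin under its centre.
- bottle: Bystander: white plastic bottle, 60 mm across, 140 mm high; origin under its centre.
- stone_a: Bystander: pale upright seal stone, 28 by 28 by 60 mm high; origin under its centre.
- stone_b: Bystander: brown seal stone, 34 by 22 by 45 mm high; origin under its centre.
- paperweight: Bystander: dark wooden paperweight bar, 30 by 180 (y) by 18 mm high; origin under its centre.
- paste_jar: Bystander: white jar with a steel cap, 68 mm across, 55 mm high; origin under its centre.
- brush_pot: Bystander: blue pot of brushes, 76 mm across, pot 110 mm and brushes 225 mm high; origin under its centre.
Not all that is in view belongs to the job. There is more than one size of the mallet; the one meant has the size given above.

How it is judged:
By the outcome, as a careful person would: the job done as asked, in the order asked, and still so for the second after the job is handed in, while the arm keeps its last pose, push and grip.
It also fails if it takes over 54 s, if anything falls off the work surface, if the arm or the gripper's body presses on something with over 40 N, if the wrist force passes 120 N, or if a joint passes its speed limit or range.

ROBOT

A 6-joint arm with a two-finger parallel gripper is mounted at the origin on the work surface. World frame = base frame: x ahead of the robot, y to its left, z up, the work surface at z = 0. Lengths are in m, angles in rad, forces in N, time in s.
With the tool pointing down it reaches from about 0.425 to 0.95 m from the base axis. Payload 3.5 kg.
Tool frame: the origin (TCP) lies midway between the tips of the shut fingers; the grasp point (between the pads) lies 19 mm behind it; z points along the fingers, y is the line along which they close (so a half turn about z gives the same grasp; the last joint's range is limited). The gripper opens to 85 mm and grips with 20 to 120 N. Pads are 22 mm wide; open, the fingers measure 114 mm over their backs; the gripper's body (76 mm by 85 mm) begins 54 mm behind the grasp point. The pads swing forward as they close: fully open they stand 13 mm farther back than shut.
Start: joints at [0.975, 0.286, 1.577, -0, 1.279, -0.15], TCP at [0.291, 0.609, 0.231] pointing down, gripper open.
Joint ranges: [-2.77, 2.77], [-0.9, 2.22], [0.21, 2.48], [-1.53, 4.67], [0.24, 2.81], [-2.84, 2.84]. Speed limits (rad/s): [2.79, 2.79, 3.14, 3.14, 3.14, 3.14].

INTERFACE

Orientations are given as a unit quaternion [x, y, z, w].
In Python, from plant import get_state, read_camera, ctrl gives the robot as it stands.
- The arm moves only by the shell command python3 -m crank 'ROWS' [FORCE]. ROWS is JSON, a list of rows, each a list of 3 entries, a list of its own where there are three numbers: the shift along the tool's x, y, z in mm, then the turn about the tool's z in degrees, then the closure in counts, from 0 (fully open) to 255 (shut). In form: [[[tx, ty, tz], yaw, claw], ...]. A call has 1 to 10 rows; each row is the pose to reach, as a shift and turn from the pose commanded when the call began, along the tool's axes at that moment; what a row does not reach only later rows make up. A row lasts 1/10 s, in which the tool goes at most 50 mm and 8.59 degrees, less where a joint would pass 70% of its speed; a pose out of reach is approached as far as the arm can. A call with a gripper value outside its range is refused whole. The fingers move at their own pace and stop on an object; FORCE is the grip in N (left out, the last holds). Time passes only in rows, so rows that repeat a pose let the fingers close. It gives the time, the measured TCP pose, the force, the opening and the grip force at its end, in the units of the state.
- get_state(): the state, without advancing time (a new reading comes with each control period).
- read_camera(name): name is "scene" or "top" or "wrist"; returns a dict with "frame" (400x640x3 uint8, blue, green, red), "range_z" (400x640 float32, m along the optical axis (not along the pixel's ray), 0 where there is no reading), "vfov" (degrees; the focal length in pixels is half the picture's height over the tangent of half this angle, whatever the lens; pixels are square), "cx", "cy" (the principal point, pixels), "k1" (the pictures are not rectified: a ray, as slopes to the right and down, at radius r is drawn at 1 + k1 r^2 times it, then the intrinsics apply), "origin" and "orientation" of the camera in the world. Camera axes: x right, y down, z forward; pixel columns grow to the right and rows downward; lengths in m; the calibration is good to about 2 mm. A picture is of the moment at which its call begins.
- ctrl.sign_off(): hands the job in; it is judged then, once.
The state is a dict: "time": time; "qpos": joint angles; "dq": joint speeds; "joint_efforts": joint torques, N m; "eef_pos": TCP position; "tcp_rot": TCP orientation; "contact_force": force on the tool from outside, world axes, zero at the start; "wrist_torque": the same for the moment, N m; "opening": opening from 0.0 (shut) to 1.0 (fully open); "finger_force": force on a finger pad.
Only numpy, scipy, OpenCV 4.12 (cv2) and the standard library are available. Lean on these libraries where they do the work, as an engineer would, in place of code of your own. Each camera call takes 0.05 s, during which the arm holds its last target. There are 200 camera calls.

## Working session

There is one attempt and no reset: what is moved stays moved. The work goes in short steps, Python scripts to look and compute and a shell command to move; the robot and the scene stay as the last step left them, time stands still between calls to the robot, and variables do not carry over. Pictures are saved under pics/ and viewed, at most 10 in all, crops included, and the job is handed in when it is done.

```bash
mkdir -p pics
cat > h.py <<'E'
import numpy as np, cv2
from scipy.spatial.transform import Rotation as R
from plant import get_state, read_camera, ctrl
def K(c):
    f=200/np.tan(np.radians(c["vfov"])/2)
    return np.array([[f,0,c["cx"]],[0,f,c["cy"]],[0,0,1.]])
def rays(c,uv):
    p=(np.asarray(uv,float).reshape(-1,2)-[c["cx"],c["cy"]])/K(c)[0,0]
    q=p.copy()
    for _ in range(20): q=p/(1+c["k1"]*(q**2).sum(1,keepdims=True))
    d=np.c_[q,np.ones(len(q))]
    return R.from_quat(c["orientation"]).apply(d), np.array(c["origin"])
def onplane(c,uv,z):
    d,o=rays(c,uv); return o+d*((z-o[2])/d[:,2])[:,None]
def cloud(c):
    v,u=np.mgrid[:400,:640]; uv=np.c_[u.ravel(),v.ravel()]
    d,o=rays(c,uv); P=o+d*c["range_z"].ravel()[:,None]
    P[c["range_z"].ravel()==0]=np.nan
    return P.reshape(400,640,3)
def project(c,P):
    q=R.from_quat(c["orientation"]).inv().apply(np.asarray(P,float).reshape(-1,3)-c["origin"])
    s=q[:,:2]/q[:,2:]; s=s*(1+c["k1"]*(s**2).sum(1,keepdims=True))
    return s*K(c)[0,0]+[c["cx"],c["cy"]]
E
python3 - <<'E'
from h import *
import pickle
for n in("scene","top"):
    c=read_camera(n); pickle.dump(c,open(n+".pkl","wb")); cv2.imwrite(f"pics/{n}0.png",c["frame"])
    print(n,c["origin"],c["orientation"],c["k1"],c["vfov"],c["cx"],c["cy"])
s=get_state();print(s["eef_pos"],s["tcp_rot"],s["time"],R.from_quat(s["tcp_rot"]).as_matrix().round(3))
E
```

```text
scene [1.25666345 0.46797432 0.59163518] [ 0.41240978  0.76831364 -0.42918451 -0.2353996 ] -0.02964053433933416 50.1419486525838 321.984222444977 199.012218309861
top [0.30927645 0.0154837  1.31885817] [ 0.70990287 -0.69779862  0.06892699 -0.06606106] -0.06291334738657801 45.069779584334505 317.22707926585446 196.87007394284325
[0.29069204 0.60854608 0.23005598] [ 2.21055684e-01  9.75260599e-01 -9.91946892e-04 -4.06166250e-04] 0.1 [[-0.902  0.431 -0.001]
 [ 0.431  0.902 -0.002]
 [ 0.    -0.002 -1.   ]]
```

View pics/top0.png

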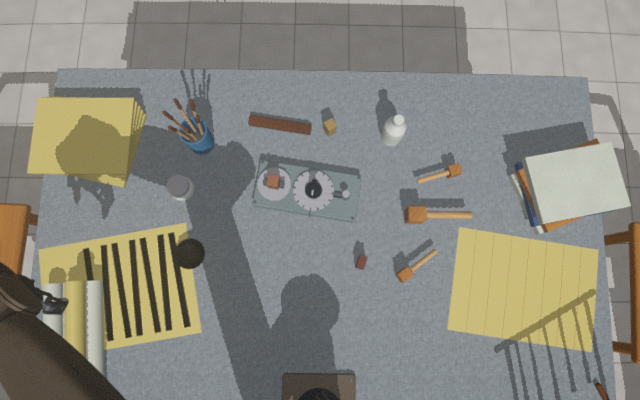

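View pics/scene0.png

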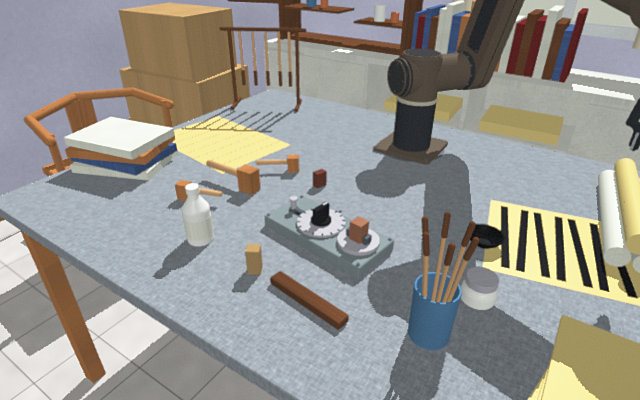

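Top view: the stand is at (306,188), with the pin at (346,192), the knob at (314,188) and the turntable at (274,182). There are three mallet candidates, with heads at (455,171), (416,214) and (405,273). The one at (416,214) looks the largest, so I'll measure all three against the 176 mm length and 40x48 head.

Run:
```python
from h import *
import pickle
c=pickle.load(open("top.pkl","rb")); P=cloud(c); f=c["frame"]
hsv=cv2.cvtColor(f,cv2.COLOR_BGR2HSV)
m=((hsv[...,0]<20)&(hsv[...,1]>110)&(hsv[...,2]>60)).astype(np.uint8)
m[:,:380]=0; m[:,480:]=0; m[:130]=0; m[300:]=0
n,l,st,ce=cv2.connectedComponentsWithStats(m)
for i in range(1,n):
    if st[i,4]<40: continue
    vs,us=np.where(l==i); p=P[vs,us]; ok=p[:,2]>.02
    q=onplane(c,np.c_[us,vs],.05)[:,:2]
    r=cv2.minAreaRect(q.astype(np.float32)*1000)
    print("mallet?",ce[i].round(),st[i,4],"rect mm",np.round(r,1) if 0 else r,"zmax",np.nanpercentile(p[:,2],[50,95,99]).round(4))
    top=p[p[:,2]>np.nanpercentile(p[:,2],99)-.008]
    print("  headtop",len(top),np.median(top,0).round(4),cv2.minAreaRect(top[:,:2].astype(np.float32)*1000))
# stand features
for nm,uv,z in(("pin",(346,192),.064),("knob",(314,188),.079),("table",(274,182),.087)):
    print(nm,onplane(c,[uv],z).round(4),P[uv[1],uv[0]].round(4))
# stand block top mask by height
X=P[...,0];Y=P[...,1];Z=P[...,2]
mm=((Z>.022)&(Z<.036)); mm[:,:235]=0;mm[:,375:]=0;mm[:140]=0;mm[230:]=0
mm=cv2.morphologyEx(mm.astype(np.uint8),cv2.MORPH_OPEN,np.ones((3,3)))
vs,us=np.where(mm>0); print("block",cv2.minAreaRect((onplane(c,np.c_[us,vs],.03)[:,:2]*1000).astype(np.float32)))
a=cv2.resize(f[150:300,380:500],None,fx=5,fy=5,interpolation=cv2.INTER_CUBIC)[:600]
b=cv2.resize(f[145:230,240:370],None,fx=5,fy=5,interpolation=cv2.INTER_CUBIC)
cv2.imwrite("pics/a.png",a);cv2.imwrite("pics/b.png",b)
```

```text
mallet? [454. 170.] 142 rect mm ((636.4780883789062, -357.78790283203125), (31.12104034423828, 42.909915924072266), 17.044164657592773) zmax [0.0446 0.0484 0.0506]
  headtop 95 [ 0.6406 -0.3635  0.0459] ((640.0730590820312, -363.3970031738281), (26.409616470336914, 33.535491943359375), 12.202166557312012)
mallet? [416. 214.] 305 rect mm ((513.032958984375, -252.1917266845703), (43.30259323120117, 54.76664352416992), 0.9232860207557678) zmax [0.0643 0.0694 0.0705]
  headtop 215 [ 0.5135 -0.2519  0.0656] ((513.238037109375, -251.971923828125), (43.56120681762695, 38.721004486083984), 88.92284393310547)
mallet? [405. 274.] 148 rect mm ((353.752197265625, -220.3270721435547), (26.727283477783203, 40.29558563232422), 36.611663818359375) zmax [0.0457 0.0503 0.0521]
  headtop 110 [ 0.3537 -0.2204  0.047 ] ((353.4385681152344, -220.60397338867188), (26.02839469909668, 33.717323303222656), 36.948387145996094)
pin [[ 0.5667 -0.0638  0.064 ]] [ 0.5672 -0.064   0.062 ]
knob [[0.5729 0.0213 0.079 ]] [0.5726 0.0213 0.0805]
table [[0.5854 0.1263 0.087 ]] [0.586  0.1266 0.0843]
block ((578.4452514648438, 40.763427734375), (284.1337890625, 130.4449005126953), 81.66901397705078)
```

View pics/a.png

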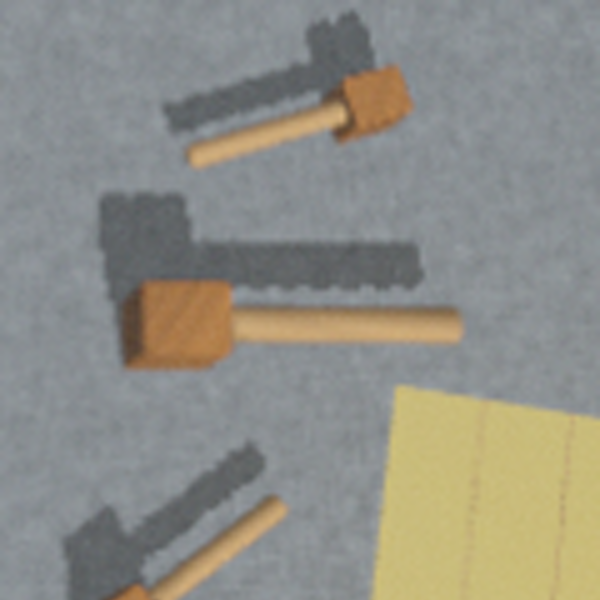

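View pics/b.png

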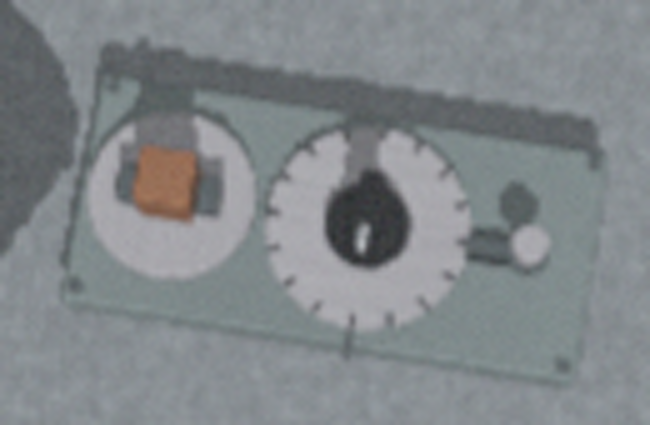

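The picks hold up: the mallet at (416,214) is 66 mm high with a head about 43x44, so it matches. The other two, at (455,171) and (405,273), are only about 47 mm high. Next I'll go over the stand for a closer look on the way.

```bash
cat >> h.py <<'E'
def go(x,y,z,deg,base=None):
    "print shift & yaw to reach world TCP x,y,z with tool y axis at deg (mod 180)"
    s=get_state(); M=R.from_quat(s["tcp_rot"]).as_matrix()
    t=M.T@(np.array([x,y,z])-s["eef_pos"])*1000
    a=np.degrees(np.arctan2(M[1,1],M[0,1])); yaw=(a-deg+90)%180-90
    print("shift",t.round(1),"yaw",yaw.round(1))
E
python3 - <<'E'
from h import *
import pickle
c=pickle.load(open("top.pkl","rb"))
a=onplane(c,[(417.6,214.8),],.066);b=onplane(c,[(472,215)],.042);print(a,b,np.degrees(np.arctan2(*(a-b)[0,[1,0]])))
for nm,uv,z in(("pin",(346,194),.064),("plate",(313.5,190),.038),("table",(274.4,184),.04)):
    print(nm,onplane(c,[uv],z).round(4))
go(.49,.02,.25,82)
E
```

```text
[[ 0.50832422 -0.25324257  0.066     ]] [[ 0.51400007 -0.40653717  0.042     ]] 92.12045311842014
pin [[ 0.5613 -0.0639  0.064 ]]
plate [[0.576  0.0228 0.038 ]]
table [[0.5904 0.1293 0.04  ]]
shift [-433.6 -445.1  -19.2] yaw -17.5
```

```bash
python3 -m crank '[[[-434,-445,-19],-17.5,0],[[-434,-445,-19],-17.5,0],[[-434,-445,-19],-17.5,0],[[-434,-445,-19],-17.5,0],[[-434,-445,-19],-17.5,0],[[-434,-445,-19],-17.5,0],[[-434,-445,-19],-17.5,0],[[-434,-445,-19],-17.5,0],[[-434,-445,-19],-17.5,0],[[-434,-445,-19],-17.5,0]]' 60; python3 -m crank '[[[0,0,0],0,0]]'
python3 - <<'E'
from h import *
s=get_state();print(s["eef_pos"],s["qpos"]);go(.49,.02,.25,82)
E
```

```text
time: 1.1
eef_pos: [0.4515, 0.1338, 0.2464]
tcp_rot: [0.07, 0.998, 0.0, -0.0]
contact_force: [1.4, -0.1, 1.2]
opening: 1.001
finger_force: 0.0
time: 1.2
eef_pos: [0.453, 0.1309, 0.2466]
tcp_rot: [0.074, 0.997, -0.001, 0.0]
contact_force: [-0.2, 0.4, -0.2]
opening: 1.0
finger_force: 0.0
[0.45302823 0.13090419 0.2466132 ] [ 6.66180381e-02 -1.89483095e-01  2.04293791e+00 -1.85366656e-03
  1.28757296e+00 -1.35531548e+00]
shift [ -53.  -104.2   -3.2] yaw -0.5
```

```bash
python3 -m crank '[[[-53,-104,-3],0,0],[[-53,-104,-3],0,0],[[-53,-104,-3],0,0],[[-53,-104,-3],0,0],[[-53,-104,-3],0,0]]'
python3 - <<'E'
from h import *
import pickle
c=read_camera("wrist"); pickle.dump(c,open("w1.pkl","wb")); cv2.imwrite("pics/w1.png",c["frame"])
s=get_state();print(s["eef_pos"],s["qpos"],c["origin"],R.from_quat(c["orientation"]).as_matrix()[:,2])
E
```

```text
time: 1.7
eef_pos: [0.4891, 0.026, 0.2491]
tcp_rot: [0.07, 0.998, 0.0, -0.001]
contact_force: [-0.5, 1.3, -0.8]
opening: 1.0
finger_force: 0.0
[0.48900493 0.02647421 0.2491129 ] [-1.53720288e-01 -1.45685477e-01  2.00049373e+00  5.69436742e-04
  1.28797598e+00 -1.58518056e+00] [0.42491644 0.03519659 0.39084071] [ 0.2547546  -0.035308   -0.96636093]
```

View pics/w1.png

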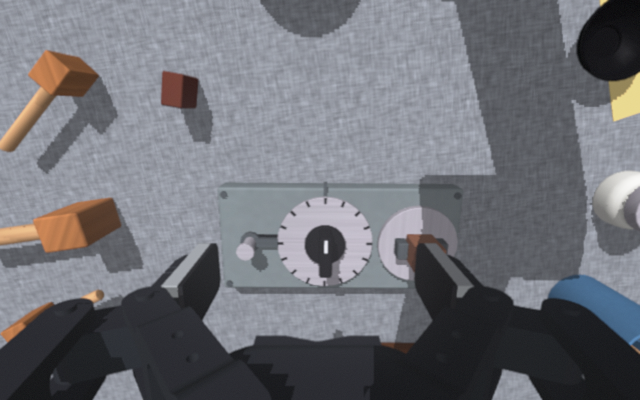

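The wrist view shows the plate centred near (325,242), the pin head at (246,251) and the block corners at (223,195), (458,195) and (230,284). The mallet meant has its head at (78,225). Now I'll refine the pin, knob and mallet positions.

Run:
```python
from h import *
import pickle
c=pickle.load(open("w1.pkl","rb"));P=cloud(c);f=c["frame"].astype(int)
Z=P[...,2]
def near(P0,r,z0,z1):
    m=(np.hypot(P[...,0]-P0[0],P[...,1]-P0[1])<r)&(Z>z0)&(Z<z1); return P[m]
# plate: brightness mask near
g=f.mean(2); v,u=np.mgrid[:400,:640]
m=(g>145)&(np.hypot(u-325,v-242)<60)
ct=max(cv2.findContours(m.astype(np.uint8),cv2.RETR_EXTERNAL,cv2.CHAIN_APPROX_NONE)[0],key=cv2.contourArea)
q=onplane(c,cv2.convexHull(ct).reshape(-1,2),.038)[:,:2].astype(np.float32)
pl,r=cv2.minEnclosingCircle(q);print("plate",pl,r)
h=near((.5615,-.064),.03,.055,.075);print("pin top pts",len(h),np.median(h,0),(h.max(0)+h.min(0))/2)
m=(g>125)&(np.hypot(u-246,v-250)<14); vs,us=np.where(m); print("pinpx",us.mean(),vs.mean(),onplane(c,[(us.mean(),vs.mean())],.064))
b=near((.576,.023),.24,.024,.034);print("block",cv2.minAreaRect(b[:,:2].astype(np.float32)*1000))
e=onplane(c,[(223,185),(460,185)],.03);print("edge?",e.round(4))
k=near((.576,.023),.04,.07,.09);print("bar",len(k),np.median(k,0),cv2.minAreaRect(k[:,:2].astype(np.float32)*1000))
mt=near((.5135,-.252),.05,.058,.075);print("mallet",len(mt),np.median(mt,0),(mt.max(0)+mt.min(0))/2,cv2.minAreaRect(mt[:,:2].astype(np.float32)*1000))
hd=near((.51,-.36),.07,.03,.06);print("handle",len(hd),np.median(hd,0))
go(.511,-.252,.20,1)
```

```text
plate (0.5735705494880676, 0.027130963280797005) 0.06263378262519836
pin top pts 263 [ 0.56385319 -0.06404345  0.06280029] [ 0.56466526 -0.06470187  0.06086626]
pinpx 243.3400447427293 250.4586129753915 [[ 0.56235398 -0.06501465  0.064     ]]
block ((519.0260620117188, 36.04273986816406), (310.58233642578125, 249.5655517578125), 81.32269287109375)
edge? [[ 0.494  -0.0824  0.03  ]
 [ 0.5319  0.1847  0.03  ]]
bar 537 [0.57538667 0.0225669  0.07768321] ((577.4210205078125, 22.510589599609375), (13.944250106811523, 45.70697784423828), 80.54582977294922)
mallet 1730 [ 0.51313391 -0.25021265  0.06462782] [ 0.51422152 -0.25284095  0.06271225] ((514.26416015625, -252.86257934570312), (39.710113525390625, 48.800846099853516), 0.27220940589904785)
handle 644 [ 0.5132061  -0.31333073  0.04924926]
shift [ -60.6 -272.7   48.9] yaw 81.0
```

```bash
python3 -m crank '[[[-63,-273,40],82,0],[[-63,-273,40],82,0],[[-63,-273,40],82,0],[[-63,-273,40],82,0],[[-63,-273,40],82,0],[[-63,-273,40],82,0],[[-63,-273,40],82,0],[[-63,-273,40],82,0],[[-63,-273,40],82,0],[[-63,-273,40],82,0]]';  python3 -m crank '[[[0,0,0],0,0],[[0,0,0],0,0]]'
python3 - <<'E'
from h import *
go(.514,-.2525,.11,.2);go(.514,-.2525,.031,.2)
print(get_state()["qpos"].round(2))
E
```

```text
time: 2.75
eef_pos: [0.5141, -0.2519, 0.2093]
tcp_rot: [0.708, 0.706, 0.0, -0.0]
contact_force: [0.7, -0.4, 0.1]
opening: 1.001
finger_force: 0.0
time: 2.95
eef_pos: [0.5141, -0.2524, 0.2095]
tcp_rot: [0.706, 0.708, 0.0, -0.0]
contact_force: [-0.8, -0.4, 0.0]
opening: 0.998
finger_force: 0.0
shift [-0.1 -0.  99.5] yaw -0.0
shift [-1.000e-01 -0.000e+00  1.785e+02] yaw -0.0
[-0.63  0.08  1.85  0.    1.21 -0.64]
```

```bash
python3 -m crank '[[[0,0,50],0,60],[[0,0,100],0,60],[[0,0,150],0,60],[[0,0,180],0,60],[[0,0,181],0,60],[[0,0,181],0,60],[[0,0,181],0,255],[[0,0,181],0,255],[[0,0,181],0,255],[[0,0,181],0,255]]' 70;  python3 -m crank '[[[0,0,0],0,255],[[0,0,0],0,255],[[0,0,0],0,255],[[0,0,-2],0,255],[[0,0,-5],0,255],[[0,0,-10],0,255],[[0,0,-10],0,255]]'
```

```text
time: 3.95
eef_pos: [0.5157, -0.2552, 0.0318]
tcp_rot: [0.707, 0.707, 0.0, 0.003]
contact_force: [0.1, 0.6, 7.1]
opening: 0.462
finger_force: 72.2
time: 4.65
eef_pos: [0.5136, -0.2537, 0.0388]
tcp_rot: [0.707, 0.707, 0.0, 0.0]
contact_force: [-0.1, -0.6, -3.3]
opening: 0.459
finger_force: 71.1
```

```bash
python3 -m crank '[[[0,0,-50],0,255],[[0,0,-90],0,255],[[0,0,-90],0,255],[[0,0,-90],0,255]]'
python3 - <<'E'
from h import *
go(.563,-.0650,.128,0)
E
```

```text
time: 5.05
eef_pos: [0.514, -0.254, 0.1294]
tcp_rot: [0.707, 0.707, 0.0, 0.001]
contact_force: [-0.6, -0.1, -4.7]
opening: 0.462
finger_force: 72.6
shift [189.   48.9   1.3] yaw -0.0
```

```bash
python3 -m crank '[[[40,10,0],0,255],[[85,22,0],0,255],[[130,34,0],0,255],[[170,44,0],0,255],[[189,49,0],0,255],[[189,49,0],0,255],[[189,49,0],0,255],[[189,49,0],0,255]]'
python3 - <<'E'
from h import *
c=read_camera("scene"); p=project(c,[.563,-.064,.06])[0].astype(int);print(p)
f=c["frame"][max(0,p[1]-75):p[1]+45,p[0]-80:p[0]+80]
cv2.imwrite("pics/s1.png",cv2.resize(f,None,fx=5,fy=5,interpolation=cv2.INTER_CUBIC)[:600])
go(.563,-.0650,.1,0)
E
```

```text
time: 5.85
eef_pos: [0.5618, -0.0655, 0.1272]
tcp_rot: [0.708, 0.707, -0.001, -0.001]
contact_force: [-1.1, -0.9, -4.3]
opening: 0.46
finger_force: 72.4
[293 198]
shift [ 0.8  0.9 27.6] yaw -0.1
```

View pics/s1.png

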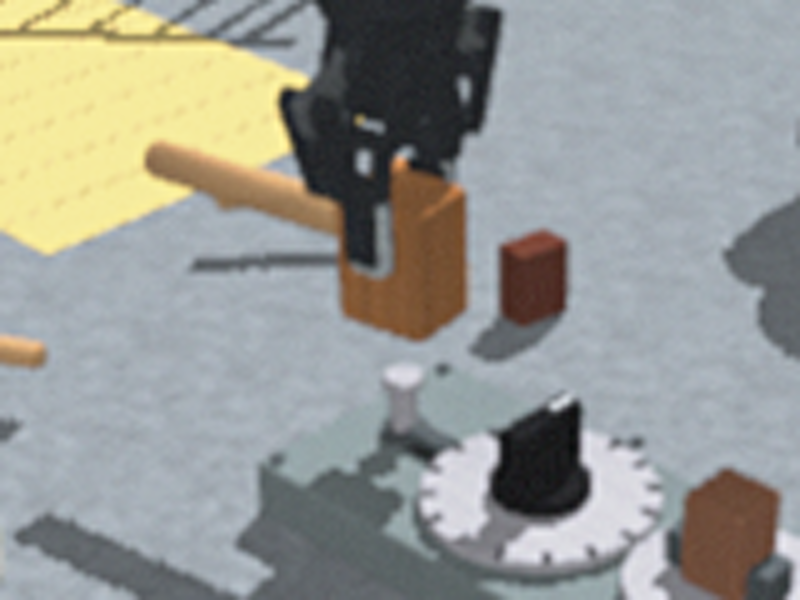

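The mallet is held level with its face (crop (415,335)) right above the pin head (402,375). Now pressing down slowly.

```bash
python3 -m crank '[[[1,1,20],0,255],[[1,1,32],0,255],[[1,1,34],0,255],[[1,1,36],0,255],[[1,1,38],0,255],[[1,1,40],0,255],[[1,1,40],0,255]]';python3 -m crank '[[[0,0,1.5],0,255],[[0,0,3],0,255],[[0,0,3],0,255]]';python3 -m crank '[[[0,0,1],0,255],[[0,0,2],0,255],[[0,0,2],0,255]]'
```

```text
time: 6.6
eef_pos: [0.5636, -0.0645, 0.0897]
tcp_rot: [0.707, 0.707, -0.001, 0.0]
contact_force: [-3.0, -0.7, 2.7]
opening: 0.46
finger_force: 73.3
time: 6.9
eef_pos: [0.5638, -0.0645, 0.0867]
tcp_rot: [0.707, 0.707, -0.001, 0.0]
contact_force: [-5.3, -2.0, 4.6]
opening: 0.456
finger_force: 73.4
time: 7.2
eef_pos: [0.5638, -0.0645, 0.0858]
tcp_rot: [0.707, 0.707, -0.001, 0.0]
contact_force: [-6.6, -1.7, 8.4]
opening: 0.458
finger_force: 74.0
```

```bash
python3 -m crank '[[[0,0,1],0,255],[[0,0,2],0,255],[[0,0,2],0,255]]';python3 -m crank '[[[0,0,1],0,255],[[0,0,2],0,255],[[0,0,2],0,255]]';python3 -m crank '[[[0,0,1],0,255],[[0,0,2],0,255],[[0,0,2],0,255]]'
```

```text
time: 7.5
eef_pos: [0.5639, -0.0645, 0.0857]
tcp_rot: [0.707, 0.707, -0.001, -0.0]
contact_force: [-10.3, -0.3, 17.4]
opening: 0.458
finger_force: 75.0
time: 7.8
eef_pos: [0.5641, -0.0646, 0.0856]
tcp_rot: [0.707, 0.707, -0.002, -0.001]
contact_force: [-14.3, 0.4, 25.1]
opening: 0.458
finger_force: 76.0
time: 8.1
eef_pos: [0.5642, -0.0646, 0.0855]
tcp_rot: [0.707, 0.707, -0.002, -0.001]
contact_force: [-18.3, 0.2, 34.3]
opening: 0.459
finger_force: 77.1
```

```bash
python3 -m crank '[[[0,0,-10],0,255],[[0,0,-50],0,255],[[-50,-13,-60],0,255],[[-100,-26,-60],0,255],[[-145,-38,-60],0,255],[[-170,-45,-60],0,255],[[-188,-49,-60],0,255],[[-188,-49,-60],0,255],[[-188,-49,-60],0,255]]'
python3 - <<'E'
from h import *
for n in("top","scene"):
    c=read_camera(n);P=cloud(c);g=c["frame"]
    m=(np.hypot(P[...,0]-.563,P[...,1]+.064)<.02)&(P[...,2]>.044)&(P[...,2]<.075)
    h=P[m];print(n,len(h),np.median(h,0),np.percentile(h[:,2],[60,80,95]))
    p=project(c,[.57,-.03,.05])[0].astype(int)
    f=g[p[1]-40:p[1]+40,p[0]-55:p[0]+55]; cv2.imwrite(f"pics/{n}2.png",cv2.resize(f,None,fx=7,fy=7,interpolation=cv2.INTER_CUBIC))
go(.514,-.2537,.029,0)
E
```

```text
time: 9.0
eef_pos: [0.5146, -0.2515, 0.1368]
tcp_rot: [0.708, 0.706, 0.001, -0.0]
contact_force: [1.1, -0.4, -2.6]
opening: 0.46
finger_force: 72.5
top 43 [ 0.56348942 -0.06430211  0.0527542 ] [0.05383701 0.05583432 0.05751013]
scene 46 [ 0.57002076 -0.06251691  0.05301697] [0.05316545 0.05389332 0.05439128]
shift [ -3.2  -0.8 108. ] yaw -0.0
```

View pics/scene2.png

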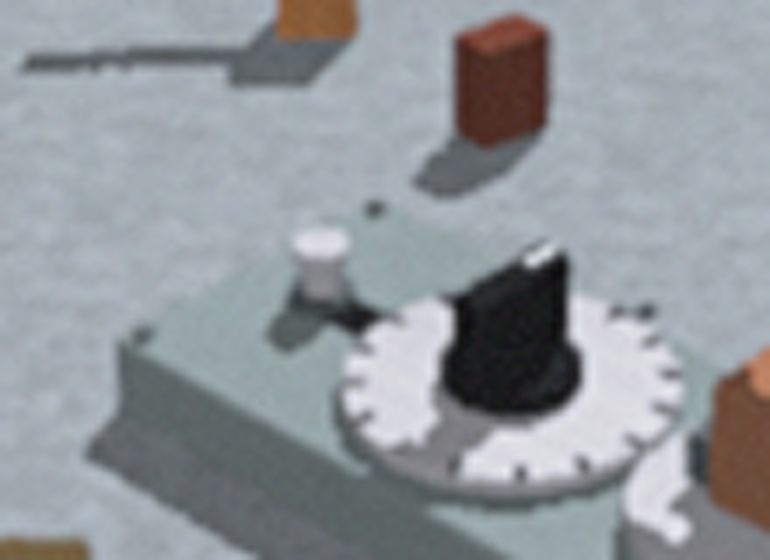

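The pin head (crop (320,243)) sits lower, and its depth reads 53–54 mm, so it is fully down. Next I'll set the mallet back.

```bash
python3 -m crank '[[[-3,-1,45],0,255],[[-3,-1,85],0,255],[[-3,-1,100],0,255],[[-3,-1,100],0,255],[[-3,-1,100],0,255]]'; python3 -m crank '[[[0,0,1.5],0,255],[[0,0,3],0,255],[[0,0,4],0,255],[[0,0,4],0,255],[[0,0,4],0,255]]'
```

```text
time: 9.6
eef_pos: [0.5149, -0.2549, 0.039]
tcp_rot: [0.707, 0.707, 0.0, 0.001]
contact_force: [0.4, -0.1, -3.5]
opening: 0.456
finger_force: 72.4
time: 10.1
eef_pos: [0.5137, -0.2548, 0.0338]
tcp_rot: [0.707, 0.707, 0.0, 0.0]
contact_force: [0.7, 0.4, -3.1]
opening: 0.46
finger_force: 72.4
```

```bash
python3 -m crank '[[[0,0,1],0,255],[[0,0,2],0,255],[[0,0,2],0,255],[[0,0,2],0,255]]'; python3 -m crank '[[[0,0,0.5],0,255],[[0,0,1],0,255],[[0,0,1],0,255]]';python3 -m crank '[[[0,0,0.5],0,255],[[0,0,1],0,255],[[0,0,1],0,255]]'
```

```text
time: 10.5
eef_pos: [0.5138, -0.2548, 0.0319]
tcp_rot: [0.707, 0.707, -0.0, 0.0]
contact_force: [-1.3, -0.4, 0.3]
opening: 0.46
finger_force: 72.6
time: 10.8
eef_pos: [0.5138, -0.2548, 0.0319]
tcp_rot: [0.707, 0.707, -0.0, -0.0]
contact_force: [-4.4, 2.1, 6.1]
opening: 0.456
finger_force: 73.6
time: 11.1
eef_pos: [0.5138, -0.2549, 0.0319]
tcp_rot: [0.707, 0.707, -0.0, -0.001]
contact_force: [-5.7, 4.4, 11.8]
opening: 0.458
finger_force: 74.2
```

```bash
python3 -m crank '[[[0,0,-1],0,255],[[0,0,-1],0,255],[[0,0,-1],0,60],[[0,0,-1],0,60],[[0,0,-1],0,60],[[0,0,-1],0,60],[[0,0,-1],0,60],[[0,0,-1],0,60]]'; python3 -m crank '[[[0,0,-5],0,60],[[0,0,-20],0,60],[[0,0,-50],0,60],[[0,0,-100],0,60],[[0,0,-140],0,60],[[0,0,-140],0,60],[[0,0,-140],0,60]]'
python3 - <<'E'
from h import *
c=read_camera("scene");P=cloud(c)
m=(np.hypot(P[...,0]-.514,P[...,1]+.2525)<.05)&(P[...,2]>.06)&(P[...,2]<.09)
h=P[m];print(len(h),np.median(h,0),cv2.minAreaRect(h[:,:2].astype(np.float32)*1000),np.percentile(h[:,2],[5,95]))
go(.576,.0227,.16,81.3)
E
```

```text
time: 11.9
eef_pos: [0.5137, -0.2548, 0.0305]
tcp_rot: [0.707, 0.707, 0.0, 0.0]
contact_force: [0.2, 0.2, 0.6]
opening: 0.76
finger_force: 0.0
time: 12.6
eef_pos: [0.5146, -0.2554, 0.1735]
tcp_rot: [0.707, 0.707, 0.0, 0.002]
contact_force: [-0.9, -0.0, -1.3]
opening: 0.764
finger_force: 0.0
151 [ 0.51873983 -0.24717691  0.06481753] ((515.2107543945312, -249.85638427734375), (50.06538772583008, 41.85258865356445), 89.1531982421875) [0.06098302 0.06684908]
shift [277.4  62.2  11.2] yaw -81.3
```

```bash
python3 -m crank '[[[277,62,10],-81.3,60],[[277,62,10],-81.3,60],[[277,62,10],-81.3,60],[[277,62,10],-81.3,60],[[277,62,10],-81.3,60],[[277,62,10],-81.3,60],[[277,62,10],-81.3,60],[[277,62,10],-81.3,60],[[277,62,10],-81.3,60],[[277,62,10],-81.3,60]]'; python3 -m crank '[[[0,0,0],0,60],[[0,0,0],0,60],[[0,0,0],0,60]]'
python3 - <<'E'
from h import *
c=read_camera("wrist"); cv2.imwrite("pics/w3.png",c["frame"]);P=cloud(c)
m=(np.hypot(P[...,0]-.576,P[...,1]-.0227)<.028)&(P[...,2]>.07)&(P[...,2]<.09)
h=P[m];print(len(h),np.median(h,0),cv2.minAreaRect(h[:,:2].astype(np.float32)*1000))
m=(np.hypot(P[...,0]-.563,P[...,1]+.064)<.02)&(P[...,2]>.044)&(P[...,2]<.075);print("pin",m.sum(),np.median(P[m],0))
go(.576,.0227,.052,81.3)
E
```

```text
time: 13.65
eef_pos: [0.5744, 0.0227, 0.1582]
tcp_rot: [0.074, 0.997, 0.0, -0.002]
contact_force: [0.3, 0.3, 0.4]
opening: 0.762
finger_force: 0.0
time: 13.95
eef_pos: [0.5754, 0.0222, 0.1598]
tcp_rot: [0.077, 0.997, 0.0, -0.001]
contact_force: [-0.3, 0.2, 0.0]
opening: 0.766
finger_force: 0.0
1173 [0.57558614 0.02254363 0.07772085] ((577.5342407226562, 22.419164657592773), (13.852375984191895, 45.496158599853516), 80.80955505371094)
pin 502 [ 0.56459803 -0.06372089  0.05281264]
shift [ -0.5   0.6 108. ] yaw -0.1
```

View pics/w3.png

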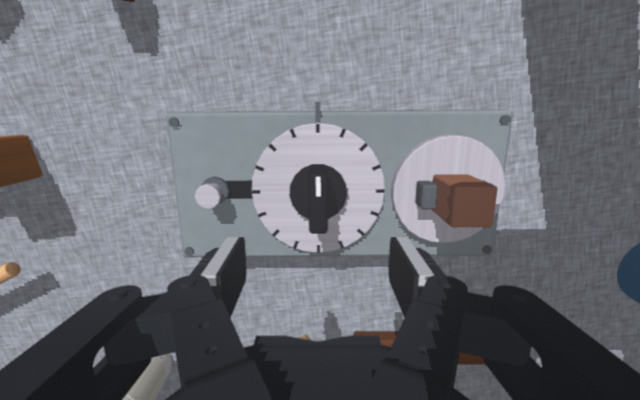

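The bar (319,200) is centred between the fingers and aligned, and the pin (210,192) is down. Descend and pinch.

```bash
python3 -m crank '[[[0,0.5,40],0,60],[[0,0.5,80],0,60],[[0,0.5,104],0,60],[[0,0.5,106],0,60],[[0,0.5,106],0,60],[[0,0.5,106],0,255],[[0,0.5,106],0,255],[[0,0.5,106],0,255],[[0,0.5,106],0,255],[[0,0.5,106],0,255]]' 50; python3 -m crank '[[[0,0,0],0,255],[[0,0,0],0,255],[[0,0,0],0,255],[[0,0,0],0,255]]'; python3 -c "
from h import *
s=get_state();print(s['wrist_torque']);go(.576,.0227,.052,81.3)"
```

```text
time: 15.0
eef_pos: [0.5768, 0.0226, 0.0561]
tcp_rot: [0.076, 0.997, -0.0, 0.001]
contact_force: [-1.0, 0.5, 5.3]
opening: 0.151
finger_force: 51.1
time: 15.4
eef_pos: [0.5768, 0.0226, 0.0561]
tcp_rot: [0.076, 0.997, -0.0, 0.001]
contact_force: [-1.0, 0.9, 5.0]
opening: 0.15
finger_force: 51.1
[0.06435628 0.14989019 0.09990876]
shift [ 0.8 -0.   4. ] yaw -0.0
```

```bash
python3 -m crank '[[[0,0,0],5,255],[[0,0,0],10,255],[[0,0,0],15,255],[[0,0,0],20,255],[[0,0,0],22.5,255],[[0,0,0],22.5,255],[[0,0,0],22.5,255]]'; python3 -c "
from h import *
s=get_state();print(s['wrist_torque']);go(.576,.0227,.056,58.7)"; python3 -m crank '[[[0,0,0],5,255],[[0,0,0],10,255],[[0,0,0],15,255],[[0,0,0],20,255],[[0,0,0],22.5,255],[[0,0,0],22.5,255],[[0,0,0],22.5,255]]'
python3 - <<'E'
from h import *
s=get_state();print(s['wrist_torque']);go(.576,.0227,.056,36.2)
c=read_camera("wrist");cv2.imwrite("pics/w4.png",c["frame"])
E
```

```text
time: 16.1
eef_pos: [0.577, 0.023, 0.0561]
tcp_rot: [0.269, 0.963, 0.0, 0.001]
contact_force: [-0.7, 2.2, 5.7]
opening: 0.151
finger_force: 51.2
[0.21745283 0.15870773 0.07072624]
shift [ 0.7 -0.7  0.1] yaw 0.1
time: 16.8
eef_pos: [0.5772, 0.0232, 0.0561]
tcp_rot: [0.452, 0.892, 0.001, 0.001]
contact_force: [-0.1, 3.0, 5.4]
opening: 0.149
finger_force: 51.1
[0.28164228 0.05610298 0.01122212]
shift [ 0.3 -1.3  0.1] yaw 0.1
```

View pics/w4.png

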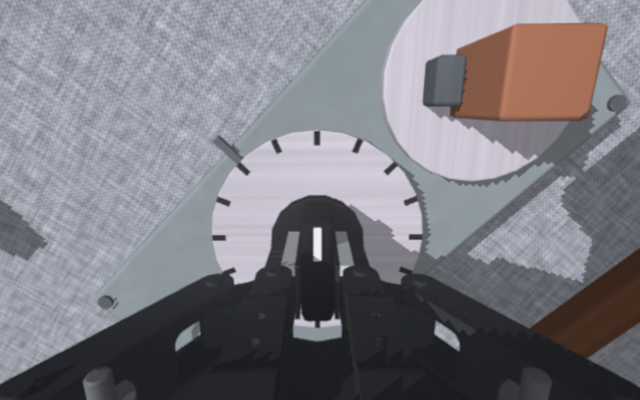

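The bar's white line (317,243) stays aligned with the gripper and the index mark is now at (230,148), 45° away. The knob has followed to stop 2. One more click.

```bash
python3 -m crank '[[[0,0,0],5,255],[[0,0,0],10,255],[[0,0,0],15,255],[[0,0,0],20,255],[[0,0,0],22.5,255],[[0,0,0],22.5,255],[[0,0,0],22.5,255],[[0,0,0],22.5,255]]'
python3 - <<'E'
from h import *
s=get_state();print(s['wrist_torque']);go(.576,.0227,.056,13.7)
c=read_camera("wrist");cv2.imwrite("pics/w5.png",c["frame"])
c=read_camera("scene");P=cloud(c)
m=(np.hypot(P[...,0]-.563,P[...,1]+.064)<.02)&(P[...,2]>.044)&(P[...,2]<.075);print("pin",m.sum(),np.percentile(P[m][:,2],[50,95]))
E
```

```text
time: 17.65
eef_pos: [0.5775, 0.0233, 0.0561]
tcp_rot: [0.617, 0.787, 0.002, 0.001]
contact_force: [1.3, 4.0, 5.8]
opening: 0.153
finger_force: 51.2
[ 0.47169637 -0.12589945  0.06154515]
shift [-0.3 -1.6  0.1] yaw 0.1
pin 47 [0.05267382 0.05436308]
```

View pics/w5.png

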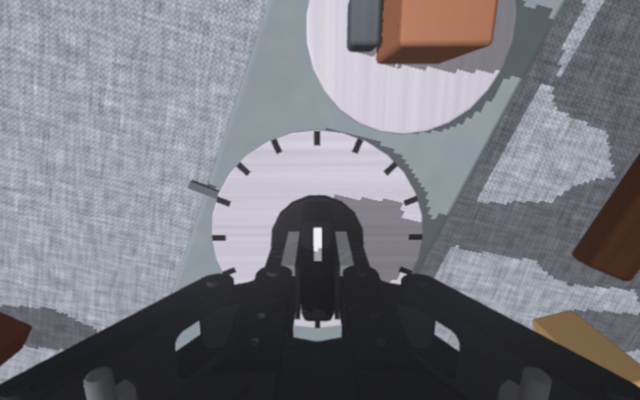

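The index mark (202,187) lines up with the plate tick at (222,201), the third from the bar's own (317,138). The knob is at stop 3, the grip is firm and the pin is down, so I'm handing in.

```bash
python3 -c "
from plant import ctrl
print(ctrl.sign_off())"
```

```text
the job is handed in; nothing more can be done
None
```

The job is handed in at about 18 s: the pin is down (head at about 54 mm), the mallet is back upright near its starting spot and released, and the gripper still holds the knob at the third stop.

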